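# Flip the status flag of the checked sample

### The job

The wide glass bottle in the sample rack has been checked. Flip the flag beside it right over its axle with your fingertips, without gripping it, and push it down until it lies flat on the bottle side with the ring face up. Leave the other flag and both bottles as they are, push gently, and take your hand away.

Things in the scene. Friction and masses are not known exactly. Their poses are not given: they have to be found in the camera images.
- rack: Fixed sample rack, 188 x 175 mm, two bays at 84 mm pitch. Origin on the bench below the middle of the flag axle; x points from the flags across to the bottles (roughly to the robot's left), y towards the robot, z up. Base 12 mm thick, from x = -20 to +155 mm. Posts at y = 0 and +-84 mm (6 mm thick, 120 mm high) carry an axle along y at 110 mm height. Stop pins under the flags lie within 20 mm of the axle, on both sides.
- pivot_near (a point): Point on the axle, 110 mm above the bench, at the middle of the width of the near (+y of the rack, nearest the robot) flag; turns with the rack.
- flag_near (a joint): Hinge of the near (+y of the rack, nearest the robot) flag: white plate 46 mm wide (along axle), 4 mm thick, free edge 62 mm from the axle. 0 to 0.1 rad: lies level on the side away from the bottles (rack -x), bar face up, free space under it; pi/2: upright; pi (stop): lies level on the bottle side (+x), ring face up. Stiff hinge (friction 0.03 N m): it stays at any angle and does not fall over by itself.
- bay_near (a point): Centre of the bottle seat of the near (+y of the rack, nearest the robot) bay, on top of the rack's base (12 mm above the bench), 115 mm beyond that bay's flag pivot.
- pivot_far (a point): Point on the axle, 110 mm above the bench, at the middle of the width of the far (-y of the rack) flag; turns with the rack.
- flag_far (a joint): Hinge of the far (-y of the rack) flag: white plate 46 mm wide (along axle), 4 mm thick, free edge 62 mm from the axle. 0 to 0.1 rad: lies level on the side away from the bottles (rack -x), bar face up, free space under it; pi/2: upright; pi (stop): lies level on the bottle side (+x), ring face up. Stiff hinge (friction 0.03 N m): it stays at any angle and does not fall over by itself.
- bay_far (a point): Centre of the bottle seat of the far (-y of the rack) bay, on top of the rack's base (12 mm above the bench), 115 mm beyond that bay's flag pivot.
- glass_bottle: The wide clear-glass bottle with a broad screw cap, 56 mm in diameter and 103 mm tall, loose, standing upright in one of the two bays; origin at the centre of its foot.
- slim_bottle: A slim white plastic bottle with a narrow cap, 48 mm in diameter and 103 mm tall, loose, standing upright in the other bay; origin at the centre of its foot.

How it is judged (in metres and radians):
On the way:
1. the flag beside the wide glass bottle is raised past upright (((horizontal distance between glass_bottle and bay_near below 0.04 m and value of joint flag_near above 1.7 rad) or (horizontal distance between glass_bottle and bay_far below 0.04 m and value of joint flag_far above 1.7 rad))).
At the end, for the whole second after the job is handed in: The flag beside the wide glass bottle is within 0.17 rad (10 degrees) of lying flat on the bottle side (joint above 2.97), the other flag is still on the side away from the bottles (below 0.35 rad), all is at rest, and both bottles stand upright within 15 mm of where they stood (((horizontal distance between glass_bottle and bay_near below 0.04 m and value of joint flag_near above 2.97 rad and value of joint flag_far below 0.35 rad) or (horizontal distance between glass_bottle and bay_far below 0.04 m and value of joint flag_far above 2.97 rad and value of joint flag_near below 0.35 rad)) and angle between each of glass_bottle, slim_bottle's own z axis and vertical below 0.1 rad and distance of each of glass_bottle, slim_bottle from where it was at the start of the episode below 0.015 m and linear speed of each of glass_bottle, slim_bottle below 0.02 m/s and velocity of joint flag_near between -0.1 and 0.1 rad/s and velocity of joint flag_far between -0.1 and 0.1 rad/s); the robot touches nothing.
It fails at once if the flag of the other bay is raised (beyond 0.35 rad) ((not (horizontal distance between glass_bottle and bay_near below 0.04 m) and value of joint flag_near above 0.35 rad) or (not (horizontal distance between glass_bottle and bay_far below 0.04 m) and value of joint flag_far above 0.35 rad)).
It fails at once if a bottle is lifted, knocked over or pushed away (more than 20 mm) (distance of any of glass_bottle, slim_bottle from where it was at the start of the episode above 0.02 m or angle between any of glass_bottle, slim_bottle's own z axis and vertical above 0.35 rad).
It fails at once if a flag is gripped or pushed hard (more than 30 N between fingers and flag) (contact force between the fingers and flag_near above 30 N or contact force between the fingers and flag_far above 30 N).
It also fails if it takes over 35 s, if anything falls off the work surface, if the arm or the gripper's body presses on something with over 40 N, if the wrist force passes 120 N, or if a joint passes its speed limit or range.

### The arm

A 7-joint arm with a two-finger parallel gripper is mounted at the origin on a cart in front of the work surface, level with it; the furniture and walls round the work are solid. World frame = base frame: x ahead of the robot, y to its left, z up, the work surface at z = 0. Lengths are in mm, angles in rad, forces in N, time in s.
With the tool pointing down it reaches from about 400 to 875 mm from the base axis. Payload 19.3 kg.
Tool frame: the origin (TCP) lies at the very end of the fingers, on their centre line; the grasp point (between the pads) lies 19 mm behind it (env.pinch_z is the distance from the TCP to the grasp point, in mm); z points along the fingers, y is the direction in which the jaws open and shut (so a half turn about z gives the same grasp; the last joint's range is limited). The gripper opens to 85 mm and grips with 20 to 120 N. Pads are 22 mm wide; open, the fingers measure 114 mm over their backs; the gripper's body (76 mm by 85 mm) begins 54 mm behind the grasp point. The pads swing forward as they close: fully open they stand 13 mm farther back than shut.
Start: joints at [1.26, 0.521, -0.036, 1.599, 0.021, 1.021, -0.113], TCP at [149.022, -606.966, 231.291] pointing down, gripper open.
Joint ranges: [-2.91, 2.91], [-0.3, 2.13], [-1.5, 1.42], [0.17, 2.43], [-1.26, 4.41], [0.16, 1.93], [-2.52, 2.52]. Speed limits (rad/s): [1.89, 1.89, 2.39, 2.39, 3.01, 3.01, 3.01].

### API

Orientations are given as a unit quaternion [x, y, z, w].
In Python, from cell import env, imaging gives the robot as it stands.
- The arm moves only by the tool apply_moves, never from a script. Its argument "commands" is text: rows parted by semicolons, each of 5 numbers parted by spaces: the opening in per cent of the stroke, from 0 (shut) to 100 (fully open), then the shift along the tool's x, y, z in cm, then the turn about the tool's z in degrees. A call has 1 to 8 rows; each row is the pose to reach, as a shift and turn from the pose measured when the call began, along the tool's axes at that moment; what a row does not reach only later rows make up. A row lasts 1/10 s, in which the tool goes at most 50 mm and 8.59 degrees, less where a joint would pass 70% of its speed; a pose out of reach is approached as far as the arm can. A call with a gripper value outside its range is refused whole. The fingers move at their own pace and stop on an object; "squeeze" is the grip in N (left out, the last holds). Time passes only in rows, so rows that repeat a pose let the fingers close. It gives the time, the measured TCP pose, the force and the opening at its end, in the units of the state.
- env.get_state(): the state, without advancing time (a new reading comes with each control period).
- imaging.get_image(name): name is "side" or "top" or "wrist"; returns the picture (480x640x3 uint8, red, green, blue); there is no depth.
- imaging.camera_info(name): a dict with "fx", "fy", "cx", "cy" (pixels), "R" (3x3) and "t" (3): a world point X has camera coordinates R X + t; the wrist camera has in their place "tool_from_camera" (4x4, takes a point from camera to tool coordinates, whose origin is the TCP and whose axes are the flange's). Camera axes: x right, y down, z forward; pixel columns grow to the right and rows downward; lengths in mm; the calibration is good to about 2 mm. A picture is of the moment at which its call begins: read the wrist's pose just before it. camera_info takes no time and is no camera call.
- env.hand_in(): hands the job in, once; it reports no verdict.
Trained networks look in the newest picture that a camera, given by its name, has taken for a name from the list of things; names that differ only in an ending like _2 or _b are one class to them, and where a whole thing is asked for, a point or a joint stands for the part that bears it (a point fixed in the world has none). Each returns a list of dicts, best first, with "conf" (0 to 1); they miss things now and then, are a little off and sometimes report something else, mostly with a low value. They report only what shows in the picture. A call takes as long as a camera call.
- imaging.find_in(camera, target): "at" ([column, row] in pixels, amid what is visible of it).
- imaging.outline_of(camera, target): "pixels" (480x640 bool, what is visible of it) and "at" ([column, row] in pixels, amid what is visible of it).
The state is a dict: "time": time; "qpos": joint angles; "qvel": joint speeds; "joint_torque": joint torques, N m; "tool_pos": TCP position; "ee_rot": TCP orientation; "wrist_force": force on the tool from outside, world axes, zero at the start; "moment": the same for the moment, N m; "finger_gap": opening from 0.0 (shut) to 1.0 (fully open).
Only numpy, scipy, OpenCV 4.12 (cv2) and the standard library are available. Lean on these libraries where they do the work, as an engineer would, in place of code of your own. Each camera call takes 0.05 s, during which the arm holds its last target.

## Working session

There is one attempt and no reset: what is moved stays moved. The work goes in short steps, Python scripts to look and compute and a tool call to move; the robot and the scene stay as the last step left them, time stands still between calls to the robot, and variables do not carry over. Pictures are saved under pics/ and viewed, and the job is handed in when it is done.

Besides the shell and the picture viewer there is one more tool, called after "Call:" as a command line: name --argument value ..., lists and objects as JSON in quotes. apply_moves: Moves the arm, as the interface text tells. Its arguments: {"type":"object","properties":{"commands":{"type":"string"},"squeeze":{"type":"number"}},"required":["commands"]}

```bash
ls; mkdir -p pics
python3 - <<'E'
from cell import env, imaging
import cv2
print(env.get_state())
for c in ["side","top"]:
    im=imaging.get_image(c); cv2.imwrite(f"pics/{c}0.png",im[:,:,::-1])
    i=imaging.camera_info(c); print(c,i)
    for t in ["rack","glass_bottle","slim_bottle","flag_near","flag_far"]:
        print(t,[(round(d["conf"],2),d["at"]) for d in imaging.find_in(c,t)][:3])
print(env.get_state()["time"])
E
```

```text
pics
{'time': 0.0, 'qpos': array([ 1.25977408,  0.52200226, -0.03631463,  1.59999721,  0.02120955,
        1.02109689, -0.11282856]), 'qvel': array([-0.00071881,  0.00251466, -0.0004794 , -0.00080628,  0.00072433,
       -0.00058375,  0.00013208]), 'joint_torque': array([-9.09339687e-04, -9.27124000e+01,  1.97994187e+00, -3.69942534e+01,
        1.78724335e-02,  8.23817798e-03, -1.85918020e-05]), 'tool_pos': array([ 148.93860964, -606.65236955,  230.73707022]), 'ee_rot': array([ 9.92761871e-01,  1.20098106e-01, -1.13687162e-04, -5.47556874e-04]), 'wrist_force': array([-0.08613949,  0.83352751, -0.02463078]), 'moment': array([0.03371403, 0.01891397, 0.04399882]), 'finger_gap': 0.997362622277935}
side {'fx': 580.6287529285777, 'fy': 580.6287529285777, 'cx': 312.8972223607145, 'cy': 245.28813350857783, 'R': array([[-8.94241021e-01, -4.47585164e-01,  7.19275254e-04],
       [-2.59324321e-01,  5.16799077e-01, -8.15885783e-01],
       [ 3.64806651e-01, -7.29785061e-01, -5.78212653e-01]]), 't': array([618.97140048,  43.88900185, 948.04663464])}
rack [(0.87, [344.7, 276.1])]
glass_bottle [(0.72, [299.4, 267.6])]
slim_bottle [(0.97, [364.4, 286.8])]
flag_near [(0.66, [386.0, 202.2]), (0.42, [346.7, 274.7])]
flag_far [(0.59, [334.9, 197.1])]
top {'fx': 597.5334923699227, 'fy': 597.5334923699227, 'cx': 314.11216879669354, 'cy': 234.09767961191446, 'R': array([[ 0.02861691, -0.99947048,  0.01548682],
       [-0.99722918, -0.02961017, -0.06824366],
       [ 0.06866609, -0.01349099, -0.99754848]]), 't': array([314.03135407, 504.73193173, 907.96410495])}
rack [(0.79, [362.4, 233.1])]
glass_bottle [(0.77, [305.4, 203.2])]
slim_bottle [(0.74, [310.1, 267.9])]
flag_near [(0.6, [415.1, 254.1])]
flag_far [(0.7, [406.4, 192.2])]
0.6
```

View pics/side0.png

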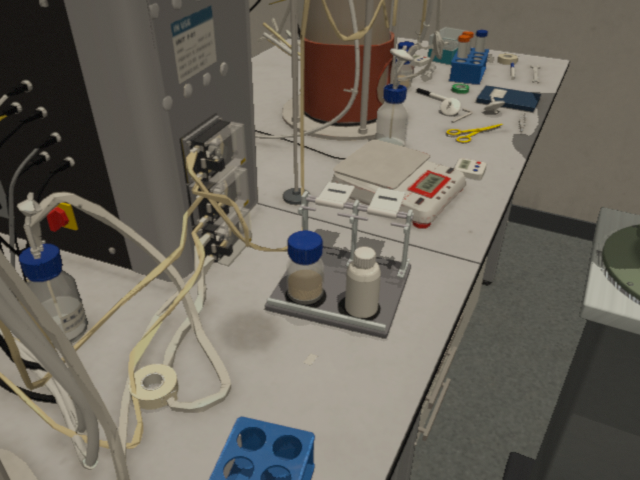

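View pics/top0.png

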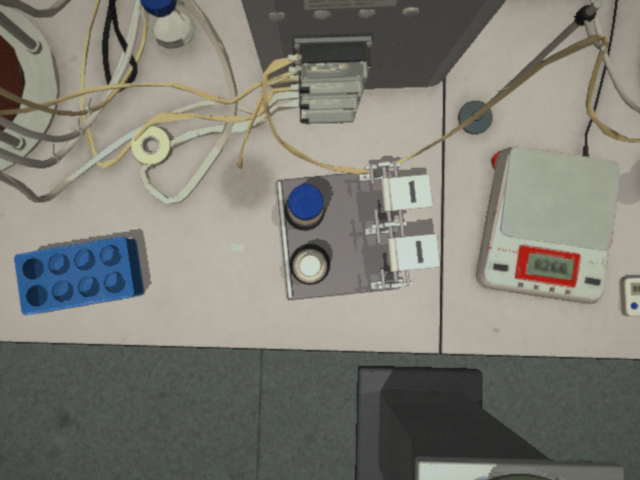

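```bash
cat > h.py <<'E'
import numpy as np, cv2
from cell import env, imaging
def proj(c,X):
    i=imaging.camera_info(c); X=np.atleast_2d(X); p=X@np.array(i["R"]).T+i["t"]
    return np.c_[i["fx"]*p[:,0]/p[:,2]+i["cx"], i["fy"]*p[:,1]/p[:,2]+i["cy"]]
def backz(c,uv,z):
    i=imaging.camera_info(c);R=np.array(i["R"]);o=-R.T@i["t"]
    d=R.T@np.array([(uv[0]-i["cx"])/i["fx"],(uv[1]-i["cy"])/i["fy"],1]); return o+d*(z-o[2])/d[2]
E
python3 - <<'E'
from h import *
t=cv2.imread("pics/top0.png");s=cv2.imread("pics/side0.png")
cv2.imwrite("pics/tz.png",cv2.resize(t[150:310,270:450],None,fx=4,fy=4,interpolation=2)[:600])
cv2.imwrite("pics/tz.png",cv2.resize(t[150:300,270:450],(720,600),interpolation=2))
cv2.imwrite("pics/sz.png",cv2.resize(s[175:335,260:420],(600,600),interpolation=2))
print(backz("top",(406,192),110),backz("top",(415,253),110),backz("top",(305,203),110),backz("top",(310,265),110))
E
```

```text
[551.44005593 203.47119311 110.        ] [466.72483791 189.43775591 110.        ] [531.72027985 343.79196757 110.        ] [445.92855034 334.34609642 110.        ]
```

View pics/tz.png

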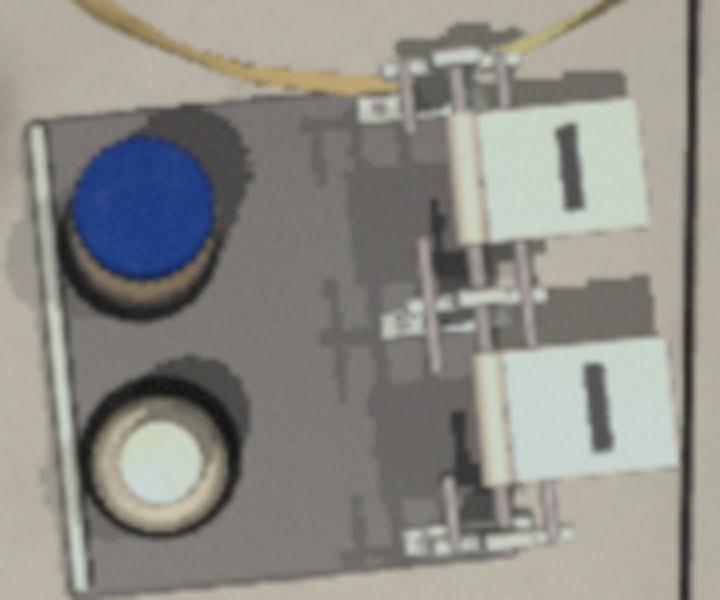

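View pics/sz.png

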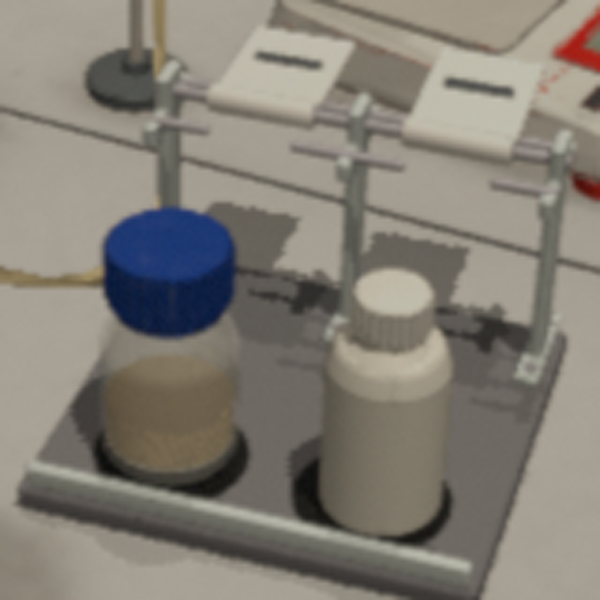

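```bash
cat >> h.py <<'E'
def rk(p,P):
    x0,y0,a=p[:3]; P=np.atleast_2d(P); c,s=np.cos(a),np.sin(a)
    return np.c_[x0+c*P[:,0]-s*P[:,1], y0+s*P[:,0]+c*P[:,1], P[:,2]]
E
python3 - <<'E'
from h import *
from scipy.optimize import least_squares
obs=[("top",[(428,174.25),(432.5,207),(436.25,234.25),(439.75,267)]),("side",[(328.8,182.2),(354.7,186.2),(377.3,187.5),(404,191.8)])]
def corners(th): 
    return np.array([(-62*np.cos(th),y,110+62*np.sin(th)+2) for y in(-65,-19,19,65)])
def f(p):
    W=rk(p,corners(p[3])); r=[]
    for i,(c,uv) in enumerate(obs): r.append((proj(c,W)-uv).ravel())
    r.append([(p[3]-0.05)/0.05])
    return np.concatenate(r)
s=least_squares(f,[500,260,1.57,0.05]);print(s.x,np.round(s.fun,1))
p=s.x
for n,P in [("pivf",(0,-42,110)),("pivn",(0,42,110)),("bayf",(115,-42,12)),("bayn",(115,42,12)),("edgef",(-62,-42,110)),("postfar",(0,-84,120))]: print(n,rk(p,P).round(1))
for c in("top","side"):
    im=cv2.imread(f"pics/{c}0.png")
    pts=[(115,-42,115),(115,42,115),(115,-42,12),(115,42,12),(0,0,120),(0,84,120),(0,-84,120)]+[(x,y,12) for x in(-20,155) for y in(-94,94)]
    for q in proj(c,rk(p,pts)): cv2.circle(im,tuple(int(round(v)) for v in q),1,(0,0,255),-1)
    for q in proj(c,rk(p,corners(p[3]))): cv2.circle(im,tuple(int(round(v)) for v in q),1,(0,255,0),-1)
    cv2.imwrite(f"pics/o{c}.png",cv2.resize(im[150:330,260:460],(666,600)))
np.save("p.npy",p)
E
```

```text
[5.03459965e+02 2.25460509e+02 1.72145936e+00 3.60281888e-03] [-0.3 -0.  -0.3 -0.2 -0.4 -0.4  0.6 -0.1 -0.8 -1.4  0.1 -1.2  0.1  1.
  1.4  1.2 -0.9]
pivf [[545.  231.8 110. ]]
pivn [[461.9 219.2 110. ]]
bayf [[527.7 345.5  12. ]]
bayn [[444.7 332.9  12. ]]
edgef [[554.3 170.5 110. ]]
postfar [[586.5 238.1 120. ]]
```

View pics/otop.png

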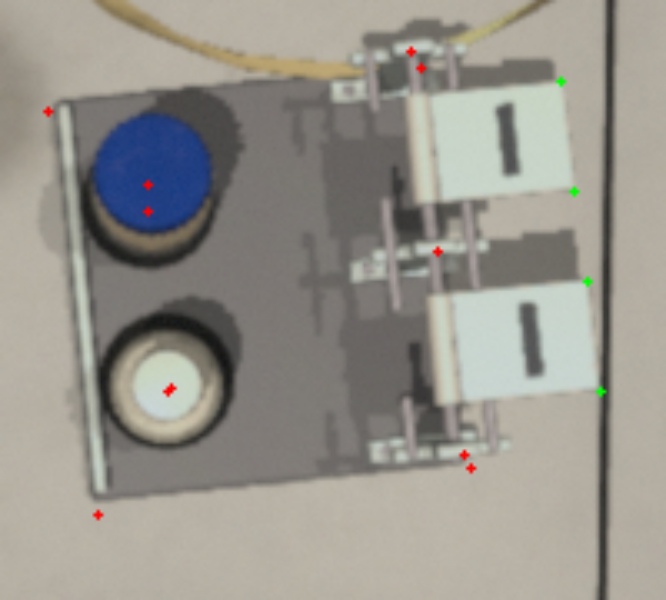

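View pics/oside.png

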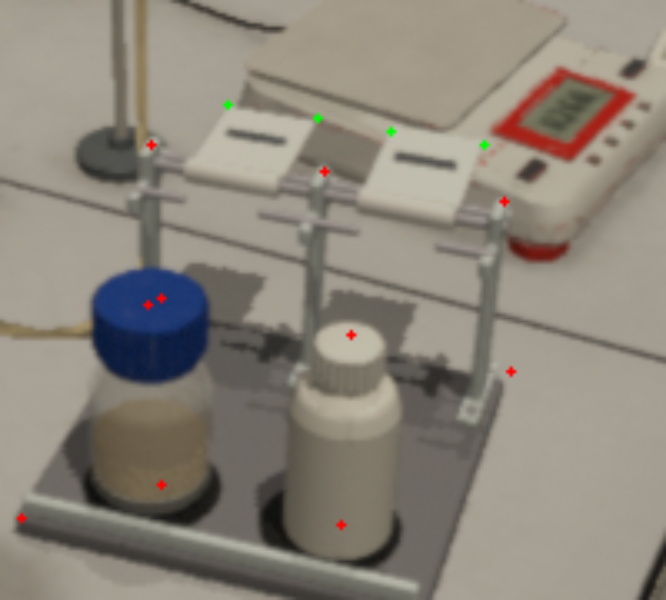

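```bash
cat >> h.py <<'E'
from scipy.spatial.transform import Rotation as Ro
def shift(target):
    "target rack (x,y,z) -> tool shift cm, turn deg so that tool x along rack x"
    p=np.load("p.npy"); s=env.get_state(); M=Ro.from_quat(s["ee_rot"]).as_matrix()
    w=rk(p,target)[0]; d=M.T@(w-s["tool_pos"])/10
    r=M.T@np.array([np.cos(p[2]),np.sin(p[2]),0]); tp=s["tool_pos"]; a=p[2]
    v=tp[:2]-p[:2]; rl=[np.cos(a)*v[0]+np.sin(a)*v[1],-np.sin(a)*v[0]+np.cos(a)*v[1],tp[2]]
    f=s["wrist_force"]; fr=[np.cos(a)*f[0]+np.sin(a)*f[1],-np.sin(a)*f[0]+np.cos(a)*f[1],f[2]]
    print("t",round(s["time"],2),"rack pos",np.round(rl,1),"rackF",np.round(fr,1),"gap",round(s["finger_gap"],2))
    print("-> shift cm",d.round(2),"turn",np.degrees(np.arctan2(r[1],r[0])).round(1))
E
python3 - <<'E'
from h import *
print(backz("top",(475,117),0),backz("top",(485,230),50),backz("top",(500,150),50))
shift((-100,-42,245))
shift((-100,-42,300))
E
```

```text
[691.40400783  76.88183034   0.        ] [506.64034422  74.27772409  50.        ] [628.24065632  52.66897749  50.        ]
t 0.6 rack pos [-769.8  475.4  231.3] rackF [-0.2 -0.3 -0.5] gap 1.0
-> shift cm [ 57.55 -62.05  -1.37] turn -84.8
t 0.6 rack pos [-769.8  475.4  231.3] rackF [-0.2 -0.3 -0.5] gap 1.0
-> shift cm [ 57.55 -62.05  -6.87] turn -84.8
```

Call:
apply_moves --commands "0 6 -6 -6 -8;0 12 -12 -6 -16;0 18 -18 -6 -25;0 24 -24 -6 -33;0 29 -30 -6 -41;0 34 -36 -6 -49;0 39 -42 -6 -57;0 45 -48 -6 -65"

```text
time: 1.4
tool_pos: [343.0, -268.0, 287.2]
ee_rot: [0.771, 0.637, -0.0, 0.0]
wrist_force: [1.0, -0.2, -0.2]
finger_gap: 0.004
```

```bash
python3 -c "
from h import *
shift((-100,-42,300))"
```

```text
t 1.4 rack pos [-463.8  232.7  287.2] rackF [-0.4 -0.9 -0.2] gap 0.0
-> shift cm [43.46 13.74 -1.3 ] turn -19.5
```

Call:
apply_moves --commands "0 6 2 -1 -8;0 12 4 -1 -16;0 18 6 -1 -19.5;0 24 8 -1 -19.5;0 30 10 -1 -19.5;0 36 12 -1 -19.5;0 41 13.7 -1 -19.5;0 43.5 13.7 -1 -19.5"

```text
time: 2.2
tool_pos: [535.5, 81.8, 297.0]
ee_rot: [0.652, 0.758, -0.0, 0.001]
wrist_force: [0.2, -2.0, 1.0]
finger_gap: 0.001
```

```bash
python3 -c "
from h import *
shift((-100,-42,80))"
```

```text
t 2.2 rack pos [-146.8  -10.2  297. ] rackF [-2.   0.1  1. ] gap 0.0
-> shift cm [ 4.71  3.16 21.7 ] turn -0.1
```

Call:
apply_moves --commands "0 3 3 0 0;0 4.7 3.2 0 0;0 4.7 3.2 4 0;0 4.7 3.2 8 0;0 4.7 3.2 12 0;0 4.7 3.2 16 0;0 4.7 3.2 20 0;0 4.7 3.2 21 0"

```text
time: 3.0
tool_pos: [558.5, 132.1, 83.5]
ee_rot: [0.652, 0.758, -0.002, -0.001]
wrist_force: [0.2, 0.1, 1.0]
finger_gap: -0.001
```

Run:
```python
from h import *
shift((-76,-42,80))
t=imaging.get_image("top")[:,:,::-1];s=imaging.get_image("side")[:,:,::-1]
cv2.imwrite("pics/c1.png",np.hstack([cv2.resize(t[130:290,290:490],(400,320)),cv2.resize(s[110:270,240:440],(400,320))]))
```

```text
t 3.0 rack pos [-100.5  -40.4   83.5] rackF [ 0.1 -0.2  1. ] gap -0.0
-> shift cm [2.45 0.16 0.35] turn -0.1
```

View pics/c1.png

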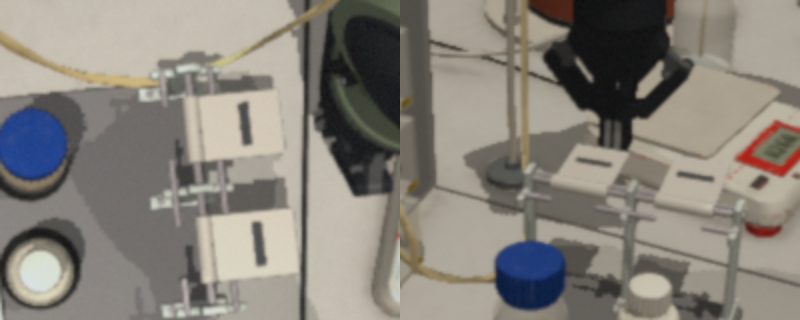

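Call:
apply_moves --commands "0 1.2 0 0.5 0;0 2.2 0 0.5 0;0 2.3 0 0.5 0;0 2.4 0 0.5 0;0 2.4 0 0.5 0"

```text
time: 3.6
tool_pos: [556.6, 156.6, 81.9]
ee_rot: [0.652, 0.758, -0.001, 0.0]
wrist_force: [0.5, -0.4, -0.8]
finger_gap: 0.003
```

```bash
python3 -c "
from h import *
shift((-73,-42,80))"
```

```text
t 3.6 rack pos [-76.1 -42.2  81.9] rackF [-0.5 -0.4 -0.8] gap 0.0
-> shift cm [ 0.31 -0.02  0.19] turn -0.1
```

Call:
apply_moves --commands "0 0.1 0 0 0;0 0.2 0 0 0;0 0.2 0 0 0"

```text
time: 3.9
tool_pos: [556.3, 158.6, 81.9]
ee_rot: [0.652, 0.758, -0.001, 0.0]
wrist_force: [-0.2, -0.1, 0.6]
finger_gap: 0.003
```

```bash
python3 -c "
from h import *
shift((-73,-42,80))"
```

```text
t 3.9 rack pos [-74.  -42.2  81.9] rackF [-0.1  0.3  0.6] gap 0.0
-> shift cm [ 0.1  -0.02  0.19] turn -0.1
```

Call:
apply_moves --commands "0 0.1 0 0 0;0 0.1 0 0 0"

```text
time: 4.1
tool_pos: [556.1, 159.7, 81.9]
ee_rot: [0.652, 0.758, -0.001, 0.0]
wrist_force: [-0.5, 0.0, 0.5]
finger_gap: -0.004
```

Call:
apply_moves --commands "0 0.1 0 0 0;0 0.1 0 0 0"

```text
time: 4.3
tool_pos: [556.1, 160.0, 81.8]
ee_rot: [0.653, 0.758, -0.001, 0.001]
wrist_force: [0.8, -4.6, 0.6]
finger_gap: 0.001
```

Call:
apply_moves --commands "0 0.1 0 0 0;0 0.1 0 0 0"

```text
time: 4.5
tool_pos: [556.0, 160.0, 81.7]
ee_rot: [0.653, 0.758, -0.002, 0.001]
wrist_force: [1.0, -5.4, 0.6]
finger_gap: 0.002
```

Call:
apply_moves --commands "0 0.1 0 -0.3 0;0 0.15 0 -0.6 0;0 0.2 0 -1 0;0 0.2 0 -1 0"

```text
time: 4.9
tool_pos: [556.0, 160.8, 92.0]
ee_rot: [0.653, 0.757, -0.002, 0.002]
wrist_force: [-0.5, -8.1, 2.3]
finger_gap: -0.0
```

Run:
```python
from h import *
shift((-73,-42,80))
s=imaging.get_image("side")[:,:,::-1]
cv2.imwrite("pics/c2.png",cv2.resize(s[140:260,280:440],(800,600)))
```

```text
t 4.9 rack pos [-71.8 -42.2  92. ] rackF [-8.   1.8  2.3] gap -0.0
-> shift cm [-0.12 -0.02  1.2 ] turn -0.2
```

View pics/c2.png

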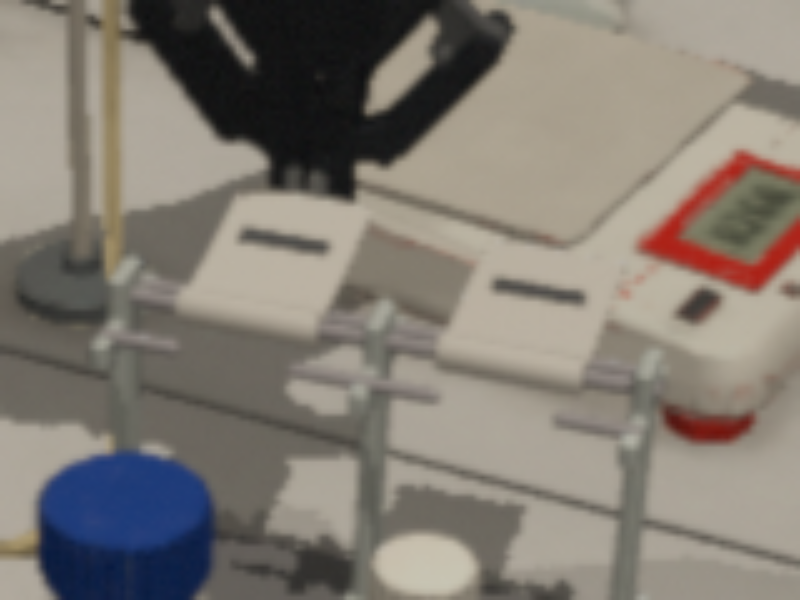

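Call:
apply_moves --commands "0 0.1 0 -0.5 0;0 0.25 0 -1 0;0 0.45 0 -1.5 0;0 0.5 0 -1.5 0"

```text
time: 5.35
tool_pos: [555.4, 165.4, 107.7]
ee_rot: [0.653, 0.757, -0.002, 0.002]
wrist_force: [-0.4, -8.6, 5.2]
finger_gap: -0.002
```

Run:
```python
from h import *
shift((-73,-42,80))
s=imaging.get_image("side")[:,:,::-1]
cv2.imwrite("pics/c3.png",cv2.resize(s[140:260,280:440],(800,600)))
```

```text
t 5.35 rack pos [-67.2 -42.4 107.7] rackF [-8.5  1.7  5.2] gap -0.0
-> shift cm [-0.56 -0.03  2.77] turn -0.2
```

View pics/c3.png

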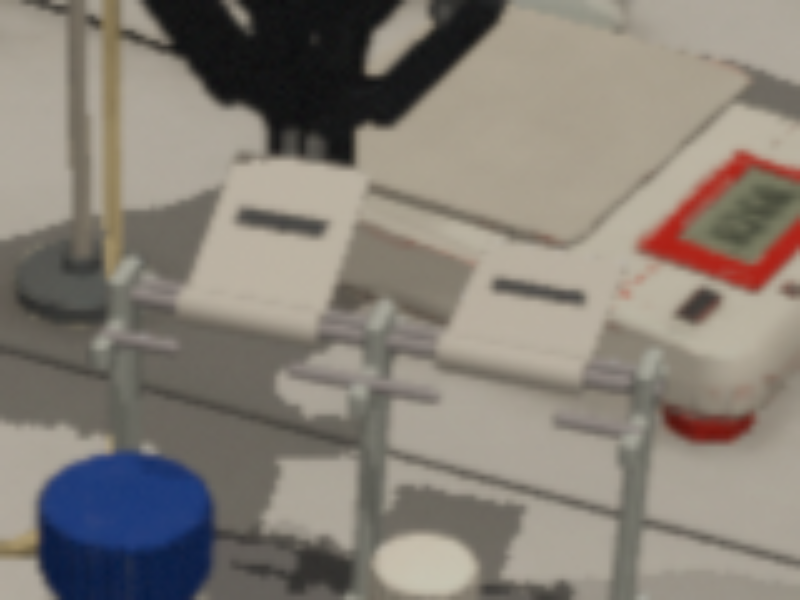

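Call:
apply_moves --commands "0 0.3 0 -0.6 0;0 0.7 0 -1.1 0;0 1.2 0 -1.7 0;0 1.8 0 -2.3 0;0 1.8 0 -2.3 0"

```text
time: 5.9
tool_pos: [552.8, 184.9, 131.4]
ee_rot: [0.653, 0.758, -0.002, 0.002]
wrist_force: [0.3, -0.3, 0.2]
finger_gap: -0.007
```

Run:
```python
from h import *
shift((-73,-42,80))
s=imaging.get_image("side")[:,:,::-1]
cv2.imwrite("pics/c4.png",cv2.resize(s[140:260,280:440],(800,600)))
```

```text
t 5.9 rack pos [-47.6 -42.7 131.4] rackF [-0.3 -0.3  0.2] gap -0.01
-> shift cm [-2.52 -0.07  5.16] turn -0.1
```

View pics/c4.png

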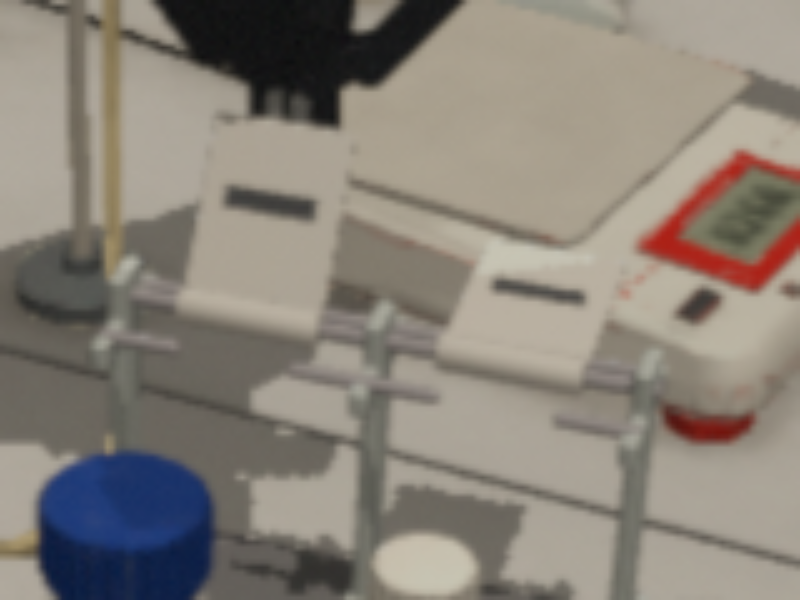

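Call:
apply_moves --commands "0 1 0 -0.7 0;0 2 0 -1.4 0;0 3 0 -1.4 0;0 4 0 -1.4 0;0 5 0 -1.4 0;0 6 0 -1.4 0;0 6.5 0 -1.4 0;0 6.5 0 -1.4 0"

```text
time: 6.75
tool_pos: [542.8, 249.6, 144.3]
ee_rot: [0.652, 0.758, -0.002, 0.002]
wrist_force: [0.1, 0.5, 0.4]
finger_gap: 0.001
```

Run:
```python
from h import *
shift((17,-42,160))
s=imaging.get_image("side")[:,:,::-1]
cv2.imwrite("pics/c5.png",cv2.resize(s[140:260,280:440],(800,600)))
```

```text
t 6.75 rack pos [ 18.  -42.5 144.3] rackF [ 0.4 -0.2  0.4] gap 0.0
-> shift cm [-0.1  -0.05 -1.57] turn -0.1
```

View pics/c5.png

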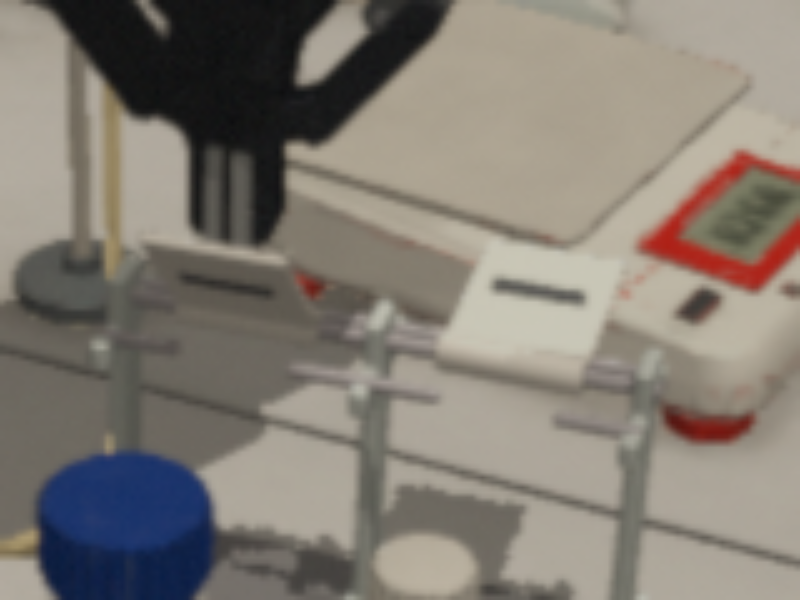

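Call:
apply_moves --commands "0 0.5 0 0.6 0;0 1 0 1.2 0;0 1.5 0 1.8 0;0 1.5 0 2.2 0;0 1.5 0 2.6 0;0 1.5 0 2.8 0;0 1.5 0 2.8 0"

```text
time: 7.5
tool_pos: [540.7, 263.3, 116.0]
ee_rot: [0.653, 0.758, -0.002, 0.002]
wrist_force: [-0.5, -0.2, -0.2]
finger_gap: 0.001
```

Call:
apply_moves --commands "0 0 0 0.1 0;0 0 0 0.2 0;0 0 0 0.2 0"

```text
time: 7.8
tool_pos: [540.8, 263.2, 113.9]
ee_rot: [0.653, 0.758, -0.002, 0.002]
wrist_force: [0.4, 0.4, -0.5]
finger_gap: -0.002
```

Call:
apply_moves --commands "0 0 0 0.1 0;0 0 0 0.1 0"

```text
time: 8.0
tool_pos: [540.8, 263.2, 112.9]
ee_rot: [0.653, 0.758, -0.002, 0.002]
wrist_force: [0.6, -0.4, -0.7]
finger_gap: 0.003
```

Run:
```python
from h import *
shift((33,-42,112))
```

```text
t 8.0 rack pos [ 31.7 -42.6 112.9] rackF [-0.5 -0.5 -0.7] gap 0.0
-> shift cm [ 0.13 -0.06  0.09] turn -0.1
```

Call:
apply_moves --commands "0 0 0 0.1 0;0 0 0 0.1 0"

```text
time: 8.2
tool_pos: [540.8, 263.3, 112.0]
ee_rot: [0.653, 0.758, -0.002, 0.002]
wrist_force: [-0.7, -0.3, 3.9]
finger_gap: 0.002
```

Call:
apply_moves --commands "0 0 0 0.1 0;0 0 0 0.1 0"

```text
time: 8.4
tool_pos: [541.0, 263.3, 111.7]
ee_rot: [0.653, 0.757, -0.002, 0.002]
wrist_force: [-3.8, -2.7, 14.7]
finger_gap: -0.0
```

Run:
```python
from h import *
shift((33,-42,112))
s=imaging.get_image("side")[:,:,::-1]
cv2.imwrite("pics/c6.png",cv2.resize(s[140:260,280:440],(800,600)))
```

```text
t 8.4 rack pos [ 31.8 -42.7 111.7] rackF [-2.1  4.2 14.7] gap -0.0
-> shift cm [ 0.12 -0.08 -0.03] turn -0.1
```

View pics/c6.png

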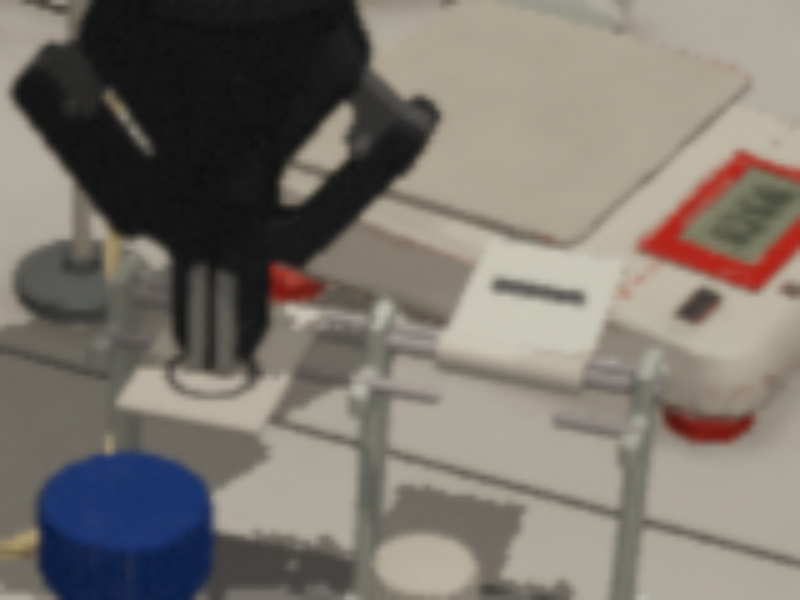

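The flag is down against its stop: the force rises with no further travel, and the ring face is up. I'll lift away.

Call:
apply_moves --commands "0 0 0 -1 0;0 0 0 -4 0;0 0 0 -8 0;0 0 0 -12 0;0 -4 0 -14 0;0 -9 0 -14 0;0 -13 0 -14 0;0 -13 0 -14 0"

```text
time: 9.25
tool_pos: [561.2, 129.3, 252.8]
ee_rot: [0.656, 0.755, -0.003, 0.003]
wrist_force: [0.2, 1.1, -0.2]
finger_gap: -0.004
```

Call:
apply_moves --commands "0 0 0 0 0;0 0 0 0 0"

```text
time: 9.45
tool_pos: [561.2, 129.2, 253.0]
ee_rot: [0.656, 0.755, -0.003, 0.003]
wrist_force: [-2.0, -0.4, 0.3]
finger_gap: 0.003
```

Run:
```python
from h import *
shift((33,-42,112))
t=imaging.get_image("top")[:,:,::-1];s=imaging.get_image("side")[:,:,::-1]
cv2.imwrite("pics/c7.png",np.hstack([cv2.resize(t[150:310,270:470],(400,320)),cv2.resize(s[175:335,240:440],(400,320))]))
for c in("top","side"):
  for n in("glass_bottle","slim_bottle"): print(c,n,[d["at"] for d in imaging.find_in(c,n)][:1])
p=np.load("p.npy")
for c in("top","side"): print(c,proj(c,rk(p,[(62,-65,112),(62,-19,112)])).round(1))
```

```text
t 9.45 rack pos [-103.8  -42.7  253. ] rackF [-0.1  2.   0.3] gap 0.0
-> shift cm [13.8  -0.21 13.98] turn -0.6
top glass_bottle [[305.6, 205.5]]
top slim_bottle [[312.9, 267.3]]
side glass_bottle [[301.6, 268.6]]
side slim_bottle [[363.4, 286.1]]
top [[339.6 184.8]
 [343.7 217.5]]
side [[304.2 219.2]
 [333.7 224.4]]
```

View pics/c7.png

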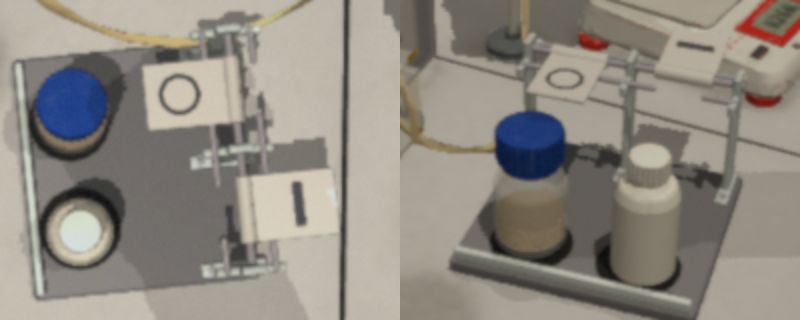

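```bash
python3 -c "
from h import *
print(env.hand_in(), env.get_state()['time'])"
```

```text
the job is handed in; nothing more can be done
the job is handed in; nothing more can be done
```

The far flag, beside the wide glass bottle, now lies flat on the bottle side with its ring face up, and I have handed the job in. I turned it with the closed fingertips: lifted by friction on its free edge, pushed over past upright, then pressed down onto the stop.

- **Flag position:** in the last top and side pictures, its free-edge corners are within about 2 px of where a level flag should appear.
- **Force:** the highest reading I saw was about 15 N, in the last press on the stop. I read it only between moves, so a brief peak could have been higher.
- **Other flag and bottles:** the near flag looks unmoved, bar face up. Both bottles stand upright in their seats. Their detected positions shifted by 3 px or less, which is about the detector's scatter.
- **Hand and time:** the hand is clear of the rack, about 250 mm above the bench. The job took about 10 s of the 35 s allowed.

None of my checks failed or disagreed.

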